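# Tube up the weighed beryl crystal without cracking anything

### The arm

A 7-joint arm with a two-finger parallel gripper is mounted at the origin on a cart in front of the work surface, level with it; the furniture and walls round the work are solid. World frame = base frame: x ahead of the robot, y to its left, z up, the work surface at z = 0. Lengths are in m, angles in rad, forces in N, time in s.
With the tool pointing down it reaches from about 0.35 to 0.9 m from the base axis. Payload 8.1 kg.
Tool frame: the origin (TCP) lies at the very end of the fingers, on their centre line; the grasp point (between the pads) lies 19 mm behind it (arm.tcp_to_grasp is the distance from the TCP to the grasp point, in m); z points along the fingers, y is the line along which they close (so a half turn about z gives the same grasp; the last joint's range is limited). The gripper opens to 92 mm and grips with 3 to 60 N. Pads are 19 mm wide; open, the fingers measure 130 mm over their backs; the gripper's body (75 mm by 190 mm) begins 47 mm behind the grasp point.
Start: joints at [1.026, 0.434, 0.025, 1.573, -0.012, 1.134, -0.075], TCP at [0.267, -0.565, 0.227] pointing down, gripper open.
Joint ranges: [-2.62, 2.62], [-0.44, 2.09], [-1.27, 1.32], [0.08, 2.57], [-1.32, 4.46], [0.12, 2], [-2.74, 2.74]. Speed limits (rad/s): [2.22, 2.22, 3.01, 3.01, 3.14, 3.14, 3.14].

### API

Orientations are given as a rotation vector (axis times angle).
In Python, from cell import arm gives the robot as it stands.
- The arm moves only by the shell command python3 nudge.py [FORCE], which reads ROWS from standard input. ROWS is a JSON list of rows, 1 to 10 of them, each written [[dx, dy, dz], turn, opening]: dx, dy, dz in shares of the most that a row can go, 1 being 50 mm, then a turn about the tool's z in rad, then the opening from 0.0 (shut) to 1.0 (fully open); each row shifts and turns the commanded pose from where the row before left it, along the tool's axes as they then stand; what a row does not reach is not made up. A row lasts 1/10 s, in which the tool goes at most 0.05 m and 0.15 rad, less where a joint would pass 70% of its speed; a pose out of reach is approached as far as the arm can. The fingers move at their own pace and stop on an object; FORCE is the grip in N (left out, the last holds). Time passes only in rows, so rows that do not move let the fingers close. It prints the time, the measured TCP pose, the force, the opening and the grip force at its end. Input that does not fit is refused with a message, and nothing moves.
- arm.observe(): the state, without advancing time (a new reading comes with each control period).
- arm.get_image(name): name is "scene" or "top" or "wrist"; returns a dict with "image" (400x640x3 uint8, blue, green, red), "fx", "fy", "cx", "cy" (pixels), "cam_to_world" (4x4, takes a point from camera to world coordinates); the wrist camera has in their place "mount" (4x4, takes a point from camera to tool coordinates, whose origin is the TCP and whose axes are the flange's). Camera axes: x right, y down, z forward; pixel columns grow to the right and rows downward; lengths in m; the calibration is good to about 2 mm. The wrist camera is an equidistant fisheye: a pixel r from the principal point sees the ray r / f radians off the axis. A picture is of the moment at which its call begins: read the wrist's pose just before it. There is no depth.
- arm.sign_off(): hands the job in; it is judged then, once.
The state is a dict: "clock": time; "joints": joint angles; "dq": joint speeds; "joint_efforts": joint torques, N m; "position": TCP position; "ee_rot": TCP orientation; "force": force on the tool from outside, world axes, zero at the start; "ft_torque": the same for the moment, N m; "width": opening from 0.0 (shut) to 1.0 (fully open); "gripper_force": force on a finger pad.
Only numpy, scipy, OpenCV 4.12 (cv2) and the standard library are available. Lean on these libraries where they do the work, as an engineer would, in place of code of your own. Each camera call takes 0.05 s, during which the arm holds its last target. There are 200 camera calls.

### The job

The beryl crystal standing on the pocket scale has been weighed. Flip open the cap of the empty tube in the rack, stand the crystal upright in that tube, and press the cap shut until it snaps home. Be gentle: take the crystal with the lightest grip and set it down rather than drop it, press the cap no harder than the snap needs or the tube cracks, and leave the other two tubes shut and the small things on the table where they are.

Things in the scene. Friction and masses are not known exactly. Their poses are not given: they have to be found in the camera images.
- tube: the empty clear flip-cap tube: 50 mm across, 44 mm bore, standing in one of the 3 wells (85 mm apart) of a wooden rack. Origin: centre of the well floor. z up; -x is the front, where the cap's tab points; +x the hinge side. It rests on a foam disc of unknown thickness: all heights of tube and cap given here are least ones; the true ones are 0 to 14 mm more, differing from tube to tube
- tube_in (a point): on the axis of the empty tube, 26 mm above its origin: least height of the foam pad on which the crystal is to stand (true one up to 14 mm more). The pad lies 24 mm below the rim. Least rim height: 50 mm above the tube's origin
- tube_cap (a joint): angle of the empty tube's cap, rad: 0 shut, 1.95 open; stays where left. Clear drum 53 mm across, 29 mm tall, on the rim. Hinge axis along y, 28.5 mm behind (+x) the tube's axis, at rim height. Grey tab at the front, 14 wide, 4 thick, its underside at rim height, reaching 26 to 44 mm from the axis. A snap holds it: 4 to 6 N up at the tab opens it; closing, it resists from about 0.1 rad
- tube_glass (a joint): how far the tube is pressed down into its foam disc, m: 0 when free, about 10 N per mm. It cracks beyond 1.8 mm, that is at a push of about 18 N. The cap snaps shut at 4 to 6 N pressed on the tab, 5 to 12 N on the cap's top at its front edge; on the middle of the top it may take 20 N or more. It drops into the snap by itself below about 0.03 rad
- crystal: six-sided pale green beryl crystal, 18 mm across flats, 42 mm tall, 28 to 46 g, standing on the scale's pan. Origin: centre of its foot. z along the crystal; two of its flats face +x and -x, the others every 60 degrees. A finger force above 40 N chips it (20 N holds it)
- crystal_mid (a point): the crystal's middle, 21 mm above its foot
- tube_b_cap (a joint): cap of the tube holding two clear quartz points, rad, 0 shut; leave shut
- tube_c_cap (a joint): cap of the tube holding two black tourmaline prisms, rad, 0 shut; leave shut
- rack: wooden rack, 80 x 270 x 36 mm, that holds the three tubes in a row along its y; fixed. Origin: centre of its underside. The well floors lie 12 mm above it
- pocket_scale: black pocket scale, 126 x 80 mm, fixed; pan 13.5 mm above the table, its cover (125 mm) stands open at the far end (+x), leaning back. Origin: centre of its underside
- garnet: loose red garnet, 40 mm, bystander
- fluorite_cubes: loose green fluorite, 33 x 49 x 35 mm, bystander
- thumbnail_box: small clear specimen box, 38 x 38 x 35 mm, loose, bystander
- loupe: folding loupe, 29 x 56 x 14 mm, loose, bystander
- marker_pen: marker pen, 131 mm long, loose, bystander

How it is judged:
At the end, for the whole second after the job is handed in: The crystal stands at rest on the pad in the empty tube, within 17 degrees of upright, and the tube's cap is snapped fully shut (within 0.04 rad); the other two caps are shut (within 0.1 rad) and the five small bystanders lie within 30 mm of where they were (value of joint tube_cap below 0.04 rad and horizontal distance between crystal_mid and tube_in below 0.018 m and z of crystal in the frame of tube between 0.02 and 0.046 m and angle between crystal's own z axis and vertical below 0.3 rad and linear speed of crystal below 0.02 m/s and value of joint each of tube_b_cap, tube_c_cap below 0.1 rad and distance of each of garnet, fluorite_cubes, thumbnail_box, loupe, marker_pen from where it was at the start of the episode below 0.03 m); the robot touches nothing.
It fails at once if the crystal is squeezed: the fingers press on it with more than 80 N in all (40 N each) (contact force between the fingers and crystal above 80 N).
It fails at once if the crystal is dropped: it falls freely faster than 0.5 m/s (from over about 13 mm) (linear speed of crystal above 0.5 m/s and contact force between anything else and crystal below 0.05 N).
It fails at once if the tube is cracked: it is pushed down into its foam by more than 1.8 mm, about 18 N (value of joint tube_glass above 0.0018 m).
It fails at once if one of the other tubes is opened (value of joint any of tube_b_cap, tube_c_cap above 0.3 rad).
It also fails if it takes over 67 s, if anything falls off the work surface, if the arm or the gripper's body presses on something with over 40 N, if the wrist force passes 120 N, or if a joint passes its speed limit or range.

## Working session

There is one attempt and no reset: what is moved stays moved. The work goes in short steps, Python scripts to look and compute and a shell command to move; the robot and the scene stay as the last step left them, time stands still between calls to the robot, and variables do not carry over. Pictures are saved under pics/ and viewed, at most 10 in all, crops included, and the job is handed in when it is done.

```bash
ls; mkdir -p pics; python3 - <<'E'
from cell import arm
import cv2
print(arm.observe(), arm.tcp_to_grasp)
for n in("scene","top"):
    d=arm.get_image(n); cv2.imwrite(f"pics/{n}0.png",d["image"]); print(n,d["fx"],d["fy"],d["cx"],d["cy"],d["cam_to_world"])
E
```

```text
cell.py
nudge.py
pics
{'clock': 0.0, 'joints': array([ 1.02638494,  0.43522688,  0.02498872,  1.57409003, -0.01159051,
        1.1339865 , -0.07510353]), 'dq': array([-0.00058972,  0.00033485, -0.00098696, -0.00282654, -0.00059417,
       -0.00052333,  0.0001658 ]), 'joint_efforts': array([-9.13487256e-04, -6.67846084e+01,  9.84486043e-01, -3.14454782e+01,
       -6.05652016e-02,  4.30011889e-02,  2.42978986e-04]), 'position': array([ 0.26695789, -0.56456054,  0.22594546]), 'ee_rot': array([-3.06382922e+00, -6.87911552e-01,  7.77279743e-04]), 'force': array([ 0.38550954, -0.92017553, -0.04505863]), 'ft_torque': array([ 0.01940518,  0.0061827 , -0.00799626]), 'gripper_force': 0.0, 'width': 1.002336883899621} 0.0188
scene 503.80266847201426 503.80266847201426 316.3376251404314 198.2355241568516 [[-0.81337964 -0.40456238  0.41802253  0.12181558]
 [-0.5817314   0.56746105 -0.58273195  0.44890047]
 [-0.00146008 -0.71715914 -0.69690791  0.78112139]
 [ 0.          0.          0.          1.        ]]
top 383.75459708016643 383.75459708016643 314.97568782521773 201.5302692103179 [[ 0.02465862 -0.99543984  0.09214917  0.43754421]
 [-0.9996824  -0.02503292 -0.00290813 -0.10884521]
 [ 0.00520163 -0.0920482  -0.99574097  0.9914647 ]
 [ 0.          0.          0.          1.        ]]
```

View pics/scene0.png

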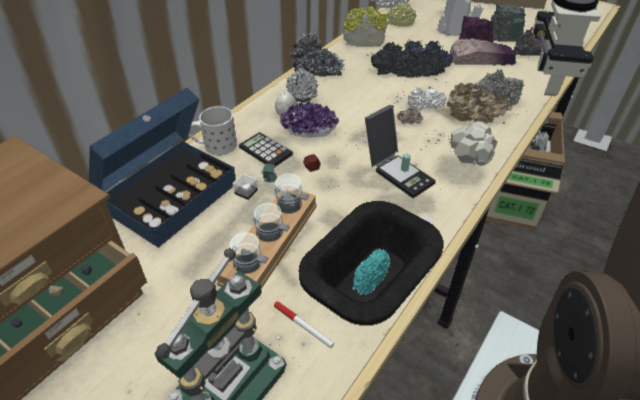

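View pics/top0.png

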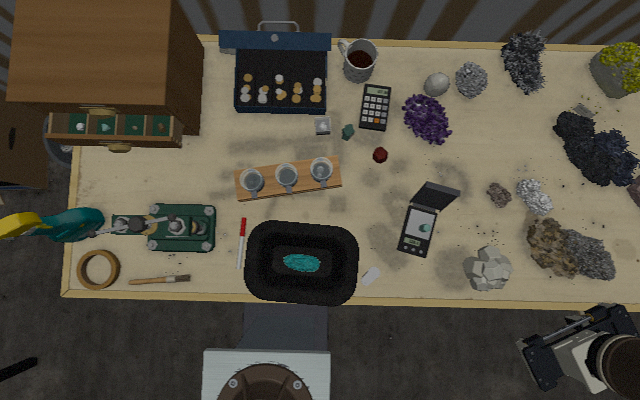

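The scene view shows three tubes at about (245,250), (268,220) and (288,190), with the crystal on the scale at (405,160). In the top view the tubes are at (252,180), (286,175) and (320,169), with the crystal near (423,228). I'll enlarge these areas next.

```bash
python3 - <<'E'
import cv2, numpy as np
s=cv2.imread("pics/scene0.png"); t=cv2.imread("pics/top0.png")
c=lambda im,x,y,w,h,k:cv2.resize(im[y:y+h,x:x+w],None,fx=k,fy=k,interpolation=cv2.INTER_CUBIC)
a=c(t,230,145,120,60,6.6666)[:400]
b=np.hstack([c(s,215,165,105,105,3.8),c(t,390,175,79,79,5.05)])
b=b[:399,:800]
cv2.imwrite("pics/c1.png",c(t,230,145,120,60,6.6666))
cv2.imwrite("pics/c2.png",np.hstack([c(s,215,165,105,105,4)[:400,:400],c(t,390,180,80,80,5)]))
E
```

```text
(no output)
```

View pics/c1.png

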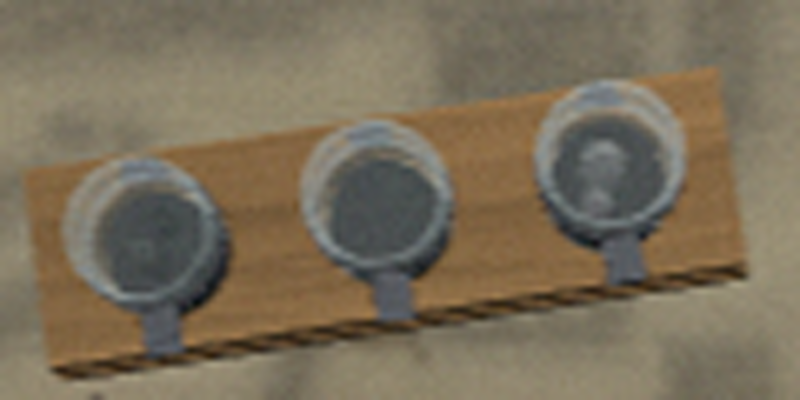

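View pics/c2.png

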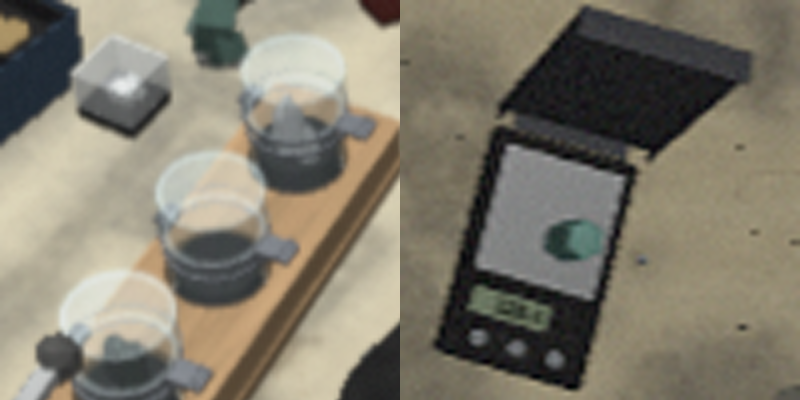

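The middle tube is empty: its dark pad at crop (383,205) shows nothing on it, while the left one holds dark prisms and the right one quartz points. The middle tab is at top-crop (393,297) and scene-crop (280,250). The crystal's top is at about (582,240) in the scale crop.

```bash
cat > h.py <<'E'
import numpy as np
C={"scene":(503.80266847,316.3376,198.2355,np.array([[-0.81337964,-0.40456238,0.41802253,0.12181558],[-0.5817314,0.56746105,-0.58273195,0.44890047],[-0.00146008,-0.71715914,-0.69690791,0.78112139]])),
"top":(383.754597,314.97569,201.53027,np.array([[0.02465862,-0.99543984,0.09214917,0.43754421],[-0.9996824,-0.02503292,-0.00290813,-0.10884521],[0.00520163,-0.0920482,-0.99574097,0.9914647]]))}
def ray(n,u,v):
    f,cx,cy,T=C[n]; d=T[:,:3]@np.array([(u-cx)/f,(v-cy)/f,1]); return T[:,3],d/np.linalg.norm(d)
def atz(n,u,v,z):
    o,d=ray(n,u,v); return o+d*(z-o[2])/d[2]
def tri(p,q):
    (a,d),(b,e)=ray("top",*p),ray("scene",*q)
    s=np.linalg.lstsq(np.c_[d,-e],b-a,rcond=None)[0]; P,Q=a+s[0]*d,b+s[1]*e
    return (P+Q)/2,np.linalg.norm(P-Q)
E
python3 - <<'E'
from h import *
np.set_printoptions(precision=4,suppress=True)
k=lambda u,v:(230+u/6.6667,145+v/6.6667)
cs=[atz("top",*k(*p),.036) for p in[(25,170),(717,68),(745,268),(52,370)]]
print(np.array(cs),np.mean(cs,0)); 
for i in range(4): print(np.linalg.norm(cs[i]-cs[i-1]))
d=(cs[0]-cs[1]+cs[3]-cs[2]);print("rack y yaw",np.arctan2(-d[0],d[1]))
for n,p,q in [("tab",(393,297),(279,249)),("tabB",(625,260),(357,126)),("tabC",(163,330),(190,375))]:
    print(n,tri(k(*p),(215+q[0]/4,165+q[1]/4)), atz("top",*k(*p),.072))
m=lambda u,v:(390+(u-400)/5,180+v/5)
print("crystal top",atz("top",*m(582,240),.0555),"foot",atz("top",*m(560,243),.0135))
for p in [(497,127),(636,170),(580,388),(436,347)]: print(atz("top",*m(*p),.0125))
E
```

```text
[[ 0.5992  0.0946  0.036 ]
 [ 0.6451 -0.1658  0.036 ]
 [ 0.5688 -0.1778  0.036 ]
 [ 0.5237  0.0812  0.036 ]] [ 0.5842 -0.042   0.036 ]
0.0767079506264428
0.2644543218268649
0.07716866300458802
0.2629234621934325
rack y yaw 0.17333591186363084
tab (array([ 0.5513, -0.0473,  0.0685]), np.float64(0.001840408816710753)) [ 0.5501 -0.0481  0.072 ]
tabB (array([ 0.5662, -0.1309,  0.0763]), np.float64(0.0025039027215526723)) [ 0.5657 -0.1317  0.072 ]
tabC (array([0.5372, 0.0359, 0.067 ]), np.float64(0.001752939886559551)) [0.536  0.0346 0.072 ]
crystal top [ 0.4662 -0.3847  0.0555] foot [ 0.4657 -0.3859  0.0135]
[ 0.5243 -0.3539  0.0125]
[ 0.504  -0.4251  0.0125]
[ 0.3927 -0.3962  0.0125]
[ 0.4115 -0.3231  0.0125]
```

```bash
cat >> h.py <<'E'
def go(p,yaw=None):
    from cell import arm
    from scipy.spatial.transform import Rotation as R
    s=arm.observe(); M=R.from_rotvec(s["ee_rot"]).as_matrix(); y=np.arctan2(M[1,0],M[0,0])
    print("now",s["position"].round(4),"yaw",y.round(4),"t",s["clock"],"shift",(M.T@(np.array(p)-s["position"])).round(4),"turn",None if yaw is None else round(y-yaw,4))
def wray(d,s,u,v):
    from scipy.spatial.transform import Rotation as R
    x,y=u-d["cx"],v-d["cy"]; r=np.hypot(x,y); a=r/d["fx"]
    c=np.array([np.sin(a)*x/r,np.sin(a)*y/r,np.cos(a)]); M=R.from_rotvec(s["ee_rot"]).as_matrix(); T=np.array(d["mount"])
    return M@T[:3,3]+s["position"], M@T[:3,:3]@c
E
python3 -c "
from h import *
go([.548,-.0485,.19],.173)"
```

```text
now [ 0.267  -0.5646  0.226 ] yaw 0.4417 t 0.1 shift [ 0.4746 -0.3464  0.0365] turn 0.2687
```
Rows: turn first? Turn changes axes. Do translation in 10 rows with dx .0475... max 0.05 in total norm; distance 0.588 → 12 rows at .049. Then 2 rows turn. Keep height during move: cover height 125mm+; z .226. Fingers opening: keep open to 0.43 for later... set it to 0.45 now.

Careful with the scale: shifts go in shares of 50 mm. That gives: 0.038 m is 0.76, -0.028 m is -0.56.

```bash
echo '[[[0.76, -0.56, 0], 0, 0.45], [[0.76, -0.56, 0], 0, 0.45], [[0.76, -0.56, 0], 0, 0.45], [[0.76, -0.56, 0], 0, 0.45], [[0.76, -0.56, 0], 0, 0.45], [[0.76, -0.56, 0], 0, 0.45], [[0.76, -0.56, 0], 0, 0.45], [[0.76, -0.56, 0], 0, 0.45], [[0.76, -0.56, 0], 0, 0.45], [[0.76, -0.56, 0], 0, 0.45]]' | python3 nudge.py 20
echo '[[[0.76, -0.56, 0], 0, 0.45], [[0.76, -0.56, 0], 0, 0.45], [[0, 0, 0.36], 0.134, 0.45], [[0, 0, 0.36], 0.134, 0.45], [[0, 0, 0], 0, 0.45], [[0, 0, 0], 0, 0.45]]' | python3 nudge.py
python3 - <<'E'
from h import *
from cell import arm
import cv2,pickle
go([.548,-.0485,.19],.173)
s=arm.observe(); d=arm.get_image("wrist"); pickle.dump((d,s),open("w1.pkl","wb"))
cv2.imwrite("pics/w1.png",d["image"]); print(d["fx"],d["cx"],d["cy"],d["mount"])
E
```

```text
clock: 1.1
position: [0.4914, -0.1477, 0.2266]
ee_rot: [3.065, 0.688, -0.0]
force: [0.5, -1.1, 0.3]
width: 0.448
gripper_force: 0.0
clock: 1.7
position: [0.5355, -0.0664, 0.1907]
ee_rot: [-3.129, -0.279, 0.002]
force: [0.2, -0.6, 1.2]
width: 0.445
gripper_force: 0.0
now [ 0.5355 -0.0664  0.1907] yaw 0.1775 t 1.7 shift [ 0.0154 -0.0154  0.0007] turn 0.0045
309.70691628693146 318.47739136183327 204.0849606202605 [[ 6.45977786e-04 -9.54983429e-01 -2.96658444e-01  7.93306876e-02]
 [ 9.99999599e-01  4.32804950e-04  7.84255350e-04  1.12838065e-03]
 [-6.20555621e-04 -2.96658831e-01  9.54983326e-01 -1.57045384e-01]
 [ 0.00000000e+00  0.00000000e+00  0.00000000e+00  1.00000000e+00]]
```

View pics/w1.png

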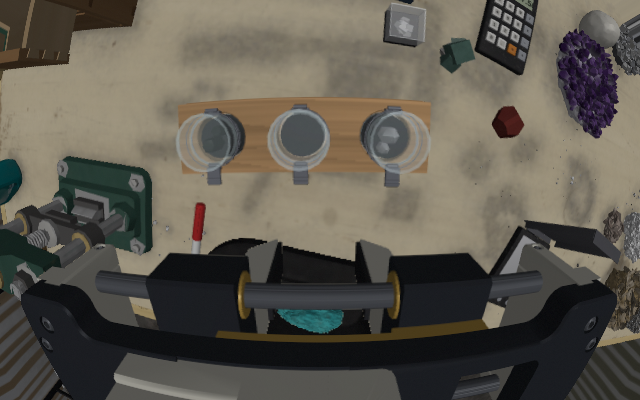

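The wrist view shows the empty middle tube with its tab at about (301,178), hinge at (301,108) and pad at (303,132). The rack's corners are near (180,103) and (428,172).

```bash
python3 - <<'E'
from h import *
import pickle,cv2
np.set_printoptions(precision=4,suppress=True)
d,s=pickle.load(open("w1.pkl","rb"))
def at(u,v,z):
    o,r=wray(d,s,u,v); return o+r*(z-o[2])/r[2]
print("tab",at(301,178,.068),"hinge",at(301,108,.068), "tabB",at(392,178,.074),"tabC",at(214.5,177,.068))
# triangulate tab height between wrist, scene
o,r=wray(d,s,301,178)
for n,p in (("scene",(215+279/4,165+249/4)),("top",(230+393/6.667,145+297/6.667))):
    a,e=ray(n,*p); q=np.linalg.lstsq(np.c_[r,-e],a-o,rcond=None)[0]; P,Q=o+q[0]*r,a+q[1]*e; print((P+Q)/2,np.linalg.norm(P-Q))
im=d["image"]; im=cv2.resize(im[85:205,240:380],None,fx=5,fy=5,interpolation=cv2.INTER_CUBIC); cv2.imwrite("pics/w1c.png",im)
E
```

```text
tab [ 0.5502 -0.0487  0.068 ] hinge [ 0.6135 -0.0379  0.068 ] tabB [ 0.5668 -0.1309  0.074 ] tabC [0.5373 0.0338 0.068 ]
[ 0.5512 -0.0478  0.0688] 0.0025176263396895146
[ 0.5504 -0.0483  0.0694] 0.0008536690037549193
```

View pics/w1c.png

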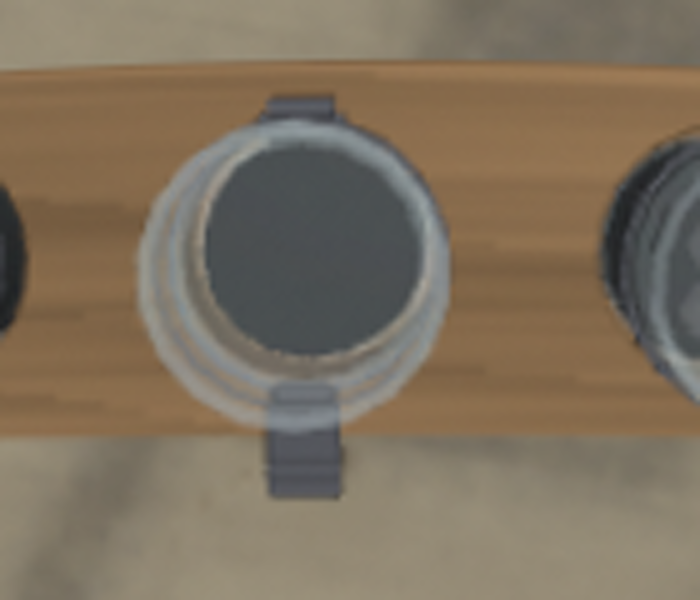

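The enlarged view shows the tab's top face from v=380 to 465 and its front face from 465 to 497, at u=306. The empty pad is centred at (313,248).

```bash
python3 - <<'E'
from h import *
import pickle
np.set_printoptions(precision=4,suppress=True)
d,s=pickle.load(open("w1.pkl","rb"))
def at(u,v,z):
    o,r=wray(d,s,240+u/5,85+v/5); return o+r*(z-o[2])/r[2]
c=np.array([.985,.172,0]); n=np.array([-.172,.985,0])
for h in(.062,.067,.072,.076):
    print(h,*[(q,round(float(P@c),4),round(float(P@n),4)) for q,P in (("inner",at(306,382,h+.004)),("ftop",at(306,465,h+.004)),("fbot",at(306,497,h)),("tabL",at(270,430,h+.004)),("tabR",at(342,430,h+.004)),("pad",at(313,248,h-.024)),("padL",at(203,248,h-.024)),("padR",at(424,248,h-.024)))],sep="\n ")
r=[.5842,-.042,0]; print("rack",np.dot(r,c),np.dot(r,n))
E
```

```text
0.062
 ('inner', 0.5488, -0.1428)
 ('ftop', 0.5331, -0.1427)
 ('fbot', 0.526, -0.1424)
 ('tabL', 0.5398, -0.136)
 ('tabR', 0.5398, -0.1494)
 ('pad', 0.5714, -0.1428)
 ('padL', 0.5715, -0.1207)
 ('padR', 0.5714, -0.1649)
0.067
 ('inner', 0.5496, -0.1431)
 ('ftop', 0.5342, -0.1429)
 ('fbot', 0.5272, -0.1427)
 ('tabL', 0.5408, -0.1364)
 ('tabR', 0.5408, -0.1496)
 ('pad', 0.5718, -0.143)
 ('padL', 0.5719, -0.1213)
 ('padR', 0.5718, -0.1648)
0.072
 ('inner', 0.5505, -0.1433)
 ('ftop', 0.5353, -0.1432)
 ('fbot', 0.5284, -0.143)
 ('tabL', 0.5417, -0.1368)
 ('tabR', 0.5418, -0.1497)
 ('pad', 0.5722, -0.1433)
 ('padL', 0.5723, -0.1219)
 ('padR', 0.5722, -0.1646)
0.076
 ('inner', 0.5511, -0.1436)
 ('ftop', 0.5362, -0.1434)
 ('fbot', 0.5294, -0.1432)
 ('tabL', 0.5425, -0.1371)
 ('tabR', 0.5426, -0.1498)
 ('pad', 0.5725, -0.1435)
 ('padL', 0.5726, -0.1224)
 ('padR', 0.5725, -0.1646)
rack 0.5682130000000001 -0.1418524
```

```bash
python3 -c "
from h import *
go([.5486,-.0494,.058],.173)"
```

```text
now [ 0.5359 -0.0666  0.1913] yaw 0.177 t 1.75 shift [ 0.0155 -0.0147  0.1333] turn 0.004
```

```bash
echo '[[[0.31, -0.294, 0], 0.004, 0.45], [[0, 0, 0.9], 0, 0.45], [[0, 0, 0.9], 0, 0.45], [[0, 0, 0.86], 0, 0.45], [[0, 0, 0], 0, 0.45], [[0, 0, 0], 0, 0.45]]' | python3 nudge.py
python3 -c "
from h import *
go([.5486,-.0494,.058],.173)"
```

```text
clock: 2.35
position: [0.549, -0.0495, 0.0588]
ee_rot: [-3.13, -0.268, 0.0]
force: [-0.1, 0.3, 1.5]
width: 0.453
gripper_force: 0.0
now [ 0.549  -0.0495  0.0588] yaw 0.1706 t 2.35 shift [-0.0004 -0.0001  0.0008] turn -0.0024
```

Close on the tab.

```bash
echo '[[[0, 0, 0], 0, 0.1], [[0, 0, 0], 0, 0.05], [[0, 0, 0], 0, 0.05], [[0, 0, 0], 0, 0.05], [[0, 0, 0], 0, 0.05]]' | python3 nudge.py 20
echo '[[[0, 0, -0.06], 0, 0.05], [[0, 0, -0.06], 0, 0.05], [[0, 0, 0], 0, 0.05]]' | python3 nudge.py
```

```text
clock: 2.85
position: [0.5489, -0.0478, 0.0585]
ee_rot: [-3.129, -0.268, -0.002]
force: [-0.4, 4.7, 3.2]
width: 0.145
gripper_force: 20.0
clock: 3.15
position: [0.549, -0.048, 0.0642]
ee_rot: [-3.129, -0.268, -0.002]
force: [1.7, 5.2, 0.2]
width: 0.147
gripper_force: 20.0
```

```bash
echo '[[[0.018, -0.034, -0.106], 0, 0.05], [[0.018, 0, -0.106], 0, 0.05], [[0.032, 0, -0.096], 0, 0.05], [[0.032, 0, -0.096], 0, 0.05], [[0.128, 0, -0.234], 0, 0.05], [[0, 0, 0], 0, 0.05]]' | python3 nudge.py
python3 - <<'E'
from cell import arm
import cv2
s=arm.get_image("scene")["image"]; cv2.imwrite("pics/s2.png",cv2.resize(s[120:290,190:370],None,fx=3.3,fy=3.3,interpolation=cv2.INTER_CUBIC))
E
```

```text
clock: 3.75
position: [0.5602, -0.0456, 0.0969]
ee_rot: [3.13, 0.266, 0.002]
force: [-2.2, 3.0, 0.3]
width: 0.149
gripper_force: 20.0
```

View pics/s2.png

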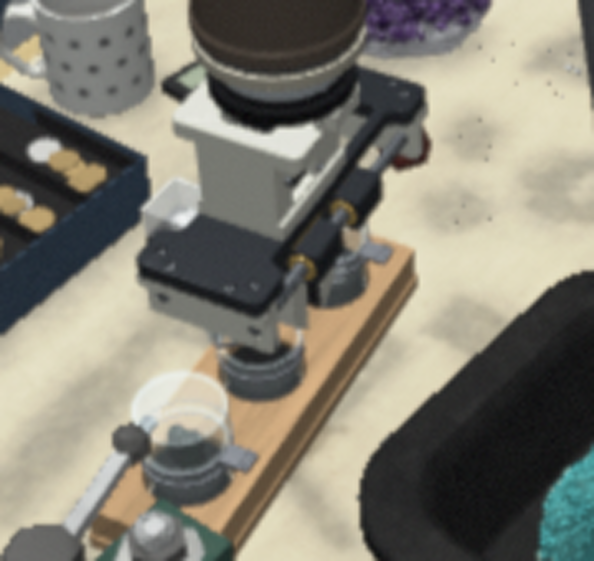

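The middle tube near (260,370) shows no tab on its front any more, so the cap is rising in the grip. I'll continue the arc.

Scaled: 0.0134 m is 0.268, 0.0129 m is 0.258.

```bash
echo '[[[0.172, -0.02, -0.206], 0, 0.05], [[0.21, 0, -0.166], 0, 0.05], [[0.238, 0, -0.12], 0, 0.05], [[0.258, 0, -0.072], 0, 0.05], [[0.268, 0, -0.02], 0, 0.05], [[0.198, 0, 0.022], 0, 0.05], [[0, 0, 0], 0, 0.05]]' | python3 nudge.py
python3 -c "
from h import *
go([.55,-.05,.19],.173)"
```

```text
clock: 4.5
position: [0.6261, -0.0333, 0.1231]
ee_rot: [3.13, 0.266, -0.0]
force: [-0.3, 0.4, 3.0]
width: 0.145
gripper_force: 20.0
now [ 0.6261 -0.0333  0.1231] yaw 0.1697 t 4.5 shift [-0.0778  0.0036 -0.0668] turn -0.0033
```

```bash
echo '[[[0, 0, 0], 0, 0.3], [[0, 0, 0], 0, 0.3], [[0, 0, 0], 0, 0.3], [[0, 0, -0.8], 0, 0.3], [[0, 0, -0.8], 0, 0.3]]' | python3 nudge.py
python3 -c "
from h import *
go([.425,-.374,.2],-.26)"
```

```text
clock: 5.0
position: [0.6243, -0.0335, 0.2036]
ee_rot: [-3.13, -0.266, 0.005]
force: [1.7, 0.5, 0.4]
width: 0.303
gripper_force: 0.0
now [ 0.6243 -0.0335  0.2036] yaw 0.1696 t 5.0 shift [-0.2539  0.3019  0.0043] turn 0.4296
```

Scaled: 0.038 m is 0.76, 0.036 m is 0.72.

```bash
echo '[[[-0.64, 0.76, 0], 0, 0.4], [[-0.64, 0.76, 0], 0, 0.4], [[-0.64, 0.76, 0], 0, 0.4], [[-0.64, 0.76, 0], 0, 0.4], [[-0.64, 0.76, 0], 0, 0.4], [[-0.64, 0.76, 0], 0, 0.4], [[-0.64, 0.76, 0], 0, 0.4], [[-0.6, 0.72, 0], 0, 0.4]]' | python3 nudge.py
echo '[[[0, 0, 0], 0.143, 0.4], [[0, 0, 0], 0.143, 0.4], [[0, 0, 0], 0.143, 0.4], [[0, 0, 0], 0, 0.4], [[0, 0, 0], 0, 0.4]]' | python3 nudge.py
python3 - <<'E'
from h import *
from cell import arm
import cv2,pickle
go([.425,-.374,.2],-.26)
s=arm.observe(); d=arm.get_image("wrist"); pickle.dump((d,s),open("w2.pkl","wb"))
t=arm.get_image("top")["image"]
f=lambda im,x,y,w,h,k:cv2.resize(im[y:y+h,x:x+w],None,fx=k,fy=k,interpolation=cv2.INTER_CUBIC)
cv2.imwrite("pics/m1.png",np.hstack([f(d["image"],250,90,133,160,3),f(t,240,125,100,120,4)]))
E
```

```text
clock: 5.8
position: [0.4243, -0.3757, 0.2041]
ee_rot: [3.13, 0.265, 0.0]
force: [0.6, -0.6, 0.5]
width: 0.4
gripper_force: 0.0
clock: 6.3
position: [0.4261, -0.3737, 0.2038]
ee_rot: [3.116, -0.399, 0.0]
force: [-0.4, 0.5, -0.2]
width: 0.401
gripper_force: 0.0
now [ 0.4261 -0.3737  0.2038] yaw -0.2549 t 6.3 shift [-0.001   0.0006  0.0038] turn 0.0051
```

View pics/m1.png

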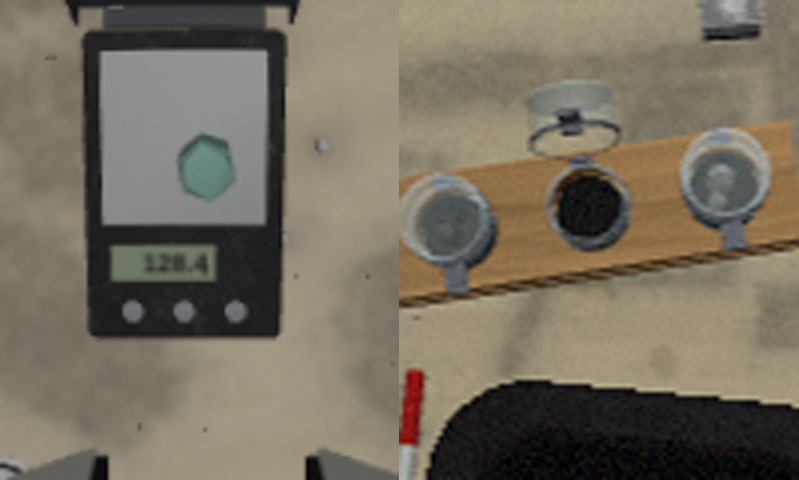

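The cap is fully open (right panel, cap at (572,120)), and the crystal's hexagon is at about (206,167) in the left panel with flats roughly left and right. I'll measure its centre and yaw by segmentation.

```bash
python3 - <<'E'
from h import *
import pickle,cv2
np.set_printoptions(precision=4,suppress=True)
d,s=pickle.load(open("w2.pkl","rb")); im=d["image"]
x0,y0=300,125; c=cv2.resize(im[y0:165,x0:335],None,fx=4,fy=4,interpolation=cv2.INTER_CUBIC).astype(int)
sat=c[...,1]-c[...,2]
m=sat>15; print("brightness",np.percentile(c[...,1][m],[5,25,50,75,95]))
for r in range(2,160,10): print(" ".join("%3d"%c[r,k,1] if m[r,k] else " . " for k in range(2,140,6)))
def at(u,v,z):
    o,r=wray(d,s,u,v); return o+r*(z-o[2])/r[2]
for th in (0,110,125,135):
    mm=(m&(c[...,1]>th)).astype(np.uint8); cn=max(cv2.findContours(mm,cv2.RETR_EXTERNAL,cv2.CHAIN_APPROX_NONE)[0],key=cv2.contourArea)
    P=np.array([at(x0+(p[0]-1.5)/4,y0+(p[1]-1.5)/4,.0555)[:2] for p in cn[:,0]])
    M=cv2.moments((P*1e4).astype(np.float32)); ce=np.array([M["m10"],M["m01"]])/M["m00"]/1e4
    q=P-ce; R=np.hypot(*q.T); a=np.arctan2(q[:,1],q[:,0]); f=np.sum((R-R.mean())*np.exp(6j*a)); print(th,ce,M["m00"]/1e8*1e6,"vertex angle",np.angle(f)/6,"flat yaw",[np.angle(f)/6+np.pi/6*k for k in(-1,1)],"R",R.min(),R.max())
E
```

```text
brightness [ 85. 115. 128. 133. 138.]
 .   .   .   .   .   .   .   .   .   .   .   .   .   .   .   .   .   .   .   .   .   .   . 
 .   .   .   .   .   .   .   .   .   .   .   .   .   .   .   .   .   .   .   .   .   .   . 
 .   .   .   .   .   .   .   .   .   .   .   .   .   .   .   .   .   .   .   .   .   .   . 
 .   .   .   .   .   .   .   .   .   .   .   .   .   .   .   .   .   .   .   .   .   .   . 
 .   .   .   .   .   .   .   .   .   .   .   85  83  88  .   .   .   .   .   .   .   .   . 
 .   .   .   .   .   .   .   .   .   81  99 126 114 104  90  81  82  .   .   .   .   .   . 
 .   .   .   .   .   .   .   83  97 118 137 141 141 137 129 121 116 111  .   .   .   .   . 
 .   .   .   .   .   .   .  109 124 139 138 137 137 136 136 135 130  99  .   .   .   .   . 
 .   .   .   .   .   .   .  108 136 136 135 135 134 134 133 134 131 118  .   .   .   .   . 
 .   .   .   .   .   .   .  112 133 134 133 133 132 132 132 131 128 123 121  .   .   .   . 
 .   .   .   .   .   .   .  111 127 132 132 131 130 130 130 128 123 118 118  .   .   .   . 
 .   .   .   .   .   .   .   .  104 118 129 130 12
[... 481 characters left out ...]
2 flat yaw [np.float64(-0.6005035450888998), np.float64(0.4466940061076978)] R 0.008008898033750928 0.01091383106165583
110 [ 0.4686 -0.3868] 226.26415496110917 vertex angle -0.09921006547346395 flat yaw [np.float64(-0.6228088410717627), np.float64(0.42438871012483487)] R 0.0071776154538250245 0.0100046213422251
125 [ 0.4692 -0.3863] 161.54397385537624 vertex angle -0.06647347124785229 flat yaw [np.float64(-0.5900722468461511), np.float64(0.4571253043504465)] R 0.006162231219638538 0.009029214950750817
135 [ 0.4736 -0.3859] 33.39922334969044 vertex angle -0.07151814493851406 flat yaw [np.float64(-0.5951169205368129), np.float64(0.45208063065978477)] R 0.001200532231165231 0.00617663900520461
```

```bash
echo '[[[0, 0, 0], -0.09, 0.45], [[0, 0, 0], -0.088, 0.45], [[0, 0, 0], 0, 0.45]]' | python3 nudge.py 6
python3 -c "
from h import *
go([.4675,-.3855,.042],-.079)"
```

```text
clock: 6.7
position: [0.4262, -0.3738, 0.2037]
ee_rot: [-3.139, 0.122, -0.0]
force: [-0.9, 0.3, -0.4]
width: 0.449
gripper_force: 0.0
now [ 0.4262 -0.3738  0.2037] yaw -0.0778 t 6.7 shift [0.0421 0.0085 0.1617] turn 0.0012
```

Scaled: 0.0421 m is 0.842, 0.04 m is 0.8.

```bash
echo '[[[0.842, 0.17, 0], 0, 0.45], [[0, 0, 0.8], 0, 0.45], [[0, 0, 0.8], 0, 0.45], [[0, 0, 0.6], 0, 0.45], [[0, 0, 0.5], 0, 0.45], [[0, 0, 0.3], 0, 0.45], [[0, 0, 0.234], 0, 0.45], [[0, 0, 0], 0, 0.45], [[0, 0, 0], 0, 0.45]]' | python3 nudge.py
python3 -c "
from h import *
go([.4675,-.3855,.042],-.079)"
```

```text
clock: 7.6
position: [0.4678, -0.386, 0.0425]
ee_rot: [3.139, -0.128, 0.001]
force: [-1.0, -0.5, -0.2]
width: 0.449
gripper_force: 0.0
now [ 0.4678 -0.386   0.0425] yaw -0.0817 t 7.6 shift [-0.0003 -0.0004  0.0005] turn -0.0027
```

```bash
echo '[[[0, 0, 0], 0, 0.35], [[0, 0, 0], 0, 0.28], [[0, 0, 0], 0, 0.24], [[0, 0, 0], 0, 0.2], [[0, 0, 0], 0, 0.15], [[0, 0, 0], 0, 0.1], [[0, 0, 0], 0, 0.1], [[0, 0, 0], 0, 0.1], [[0, 0, 0], 0, 0.1]]' | python3 nudge.py 8
echo '[[[0, 0, -0.06], 0, 0.1], [[0, 0, -0.12], 0, 0.1], [[0, 0, -0.2], 0, 0.1], [[0, 0, 0], 0, 0.1]]' | python3 nudge.py
```

```text
clock: 8.5
position: [0.4676, -0.3857, 0.0422]
ee_rot: [3.139, -0.128, 0.0]
force: [-0.2, 0.4, 4.3]
width: 0.194
gripper_force: 8.0
clock: 8.9
position: [0.4683, -0.3863, 0.0627]
ee_rot: [3.138, -0.128, 0.003]
force: [0.6, -1.1, 0.4]
width: 0.199
gripper_force: 8.0
```

Scaled: -0.04 m is -0.8, -0.02 m is -0.4.

```bash
echo '[[[0, 0, -0.4], 0, 0.1], [[0, 0, -0.8], 0, 0.1], [[0, 0, -0.8], -0.05, 0.1], [[0, 0, -0.2], -0.1, 0.1], [[0, 0, 0], -0.1, 0.1], [[0, 0, 0], 0, 0.1]]' | python3 nudge.py
python3 -c "
from h import *
go([.5868,-.0412,.17],.172)"
```

```text
clock: 9.5
position: [0.4676, -0.3859, 0.1717]
ee_rot: [3.13, 0.267, 0.002]
force: [-0.1, 1.0, -0.1]
width: 0.193
gripper_force: 8.0
now [ 0.4676 -0.3859  0.1717] yaw 0.1702 t 9.5 shift [ 0.1759 -0.3195  0.0016] turn -0.0018
```

```bash
echo '[[[0.2, -0.3, 0], 0, 0.1], [[0.36, -0.68, 0], 0, 0.1], [[0.4, -0.76, 0], 0, 0.1], [[0.4, -0.76, 0], 0, 0.1], [[0.4, -0.76, 0], 0, 0.1], [[0.4, -0.76, 0], 0, 0.1], [[0.4, -0.76, 0], 0, 0.1], [[0.4, -0.76, 0], 0, 0.1], [[0.36, -0.56, 0], 0, 0.1], [[0.198, -0.29, 0], 0, 0.1]]' | python3 nudge.py
echo '[[[0, 0, 0.4], 0, 0.1], [[0, 0, 0.4], 0, 0.1], [[0, 0, 0.2], 0, 0.1], [[0, 0, 0], 0, 0.1], [[0, 0, 0], 0, 0.1]]' | python3 nudge.py
python3 - <<'E'
from h import *
from cell import arm
import cv2,pickle
go([.5868,-.0412,.11],.172)
s=arm.observe(); d=arm.get_image("wrist")
t=arm.get_image("scene")["image"]
f=lambda im,x,y,w,h,k:cv2.resize(im[y:y+h,x:x+w],None,fx=k,fy=k,interpolation=cv2.INTER_CUBIC)
cv2.imwrite("pics/m2.png",np.hstack([f(d["image"],240,160,160,150,2.5),f(t,210,150,100,94,4)[:375]]))
E
```

```text
clock: 10.5
position: [0.5877, -0.0373, 0.1706]
ee_rot: [-3.129, -0.267, 0.0]
force: [-0.4, -0.0, -0.4]
width: 0.197
gripper_force: 8.0
clock: 11.0
position: [0.5874, -0.0418, 0.1214]
ee_rot: [3.13, 0.262, 0.0]
force: [-0.5, 0.5, -0.6]
width: 0.196
gripper_force: 8.0
now [ 0.5874 -0.0418  0.1214] yaw 0.1672 t 11.0 shift [-0.0005 -0.0007  0.0114] turn -0.0048
```

View pics/m2.png

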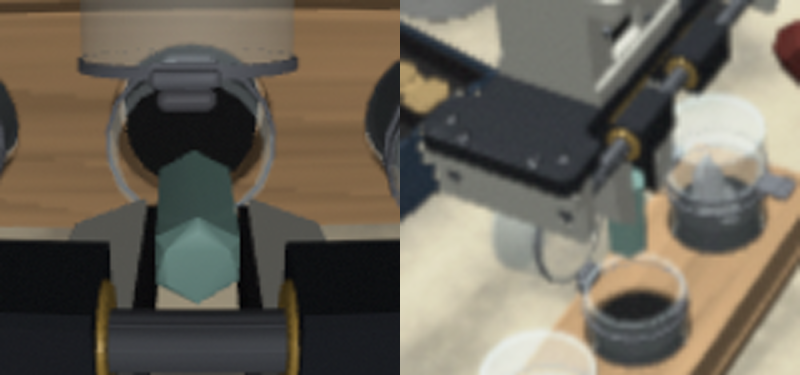

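The left panel shows the crystal's foot (far vertex at (195,152)) just short of the open rim ring, whose left and right extremes are about (110,130) and (270,130). The right panel shows the tube open below. I'll check the centring numerically.

```bash
python3 - <<'E'
from h import *
import pickle
from cell import arm
d,_=pickle.load(open("w2.pkl","rb")); s=arm.observe()
def at(u,v,z):
    o,r=wray(d,s,240+u/2.5,160+v/2.5); P=o+r*(z-o[2])/r[2]; D=P-s["position"]; c=np.array([.985,.172,0]);n=np.array([-.172,.985,0]); return (D@c).round(4),(D@n).round(4)
print("foot far vertex (expect x+.0104)",at(195,152,s["position"][2]-.0287))
print("top far/near vertex",at(197,218,s["position"][2]-.0287+.042),at(197,302,s["position"][2]-.0287+.042))
for h in(.062,.066,.07): print(h,"rim L,R",at(110,133,h),at(272,133,h),"rim back",at(191,45,h),"padedge L,R",at(125,125,h-.024),at(258,125,h-.024))
E
```

```text
foot far vertex (expect x+.0104) (np.float64(0.0111), np.float64(-0.0014))
top far/near vertex (np.float64(0.0122), np.float64(-0.0019)) (np.float64(-0.008), np.float64(-0.0018))
0.062 rim L,R (np.float64(0.0057), np.float64(0.0239)) (np.float64(0.0054), np.float64(-0.0243)) rim back (np.float64(0.0322), np.float64(-0.0004)) padedge L,R (np.float64(0.0002), np.float64(0.0217)) (np.float64(0.0), np.float64(-0.022))
0.066 rim L,R (np.float64(0.007), np.float64(0.0234)) (np.float64(0.0068), np.float64(-0.0239)) rim back (np.float64(0.0331), np.float64(-0.0004)) padedge L,R (np.float64(0.0016), np.float64(0.0213)) (np.float64(0.0014), np.float64(-0.0217))
0.07 rim L,R (np.float64(0.0084), np.float64(0.0229)) (np.float64(0.0082), np.float64(-0.0234)) rim back (np.float64(0.034), np.float64(-0.0004)) padedge L,R (np.float64(0.0029), np.float64(0.0209)) (np.float64(0.0027), np.float64(-0.0214))
```

Scaled: 0.002 m is 0.04, -0.0015 m is -0.03.

```bash
echo '[[[0.04, -0.03, 0.2], 0, 0.1], [[0, 0, 0.26], 0, 0.1], [[0, 0, 0.24], 0, 0.1], [[0, 0, 0.2], 0, 0.1], [[0, 0, 0], 0, 0.1], [[0, 0, 0], 0, 0.1]]' | python3 nudge.py
echo '[[[0, 0, 0.04], 0, 0.1], [[0, 0, 0.02], 0, 0.1], [[0, 0, 0], 0, 0.1]]' | python3 nudge.py
echo '[[[0, 0, 0.04], 0, 0.1], [[0, 0, 0], 0, 0.1], [[0, 0, 0], 0, 0.1]]' | python3 nudge.py
```

```text
clock: 11.7
position: [0.5887, -0.0394, 0.0756]
ee_rot: [-3.13, -0.265, 0.001]
force: [-0.1, -0.1, -0.9]
width: 0.187
gripper_force: 8.0
clock: 12.0
position: [0.5891, -0.0394, 0.0732]
ee_rot: [3.13, 0.265, 0.001]
force: [-0.1, 0.5, 0.4]
width: 0.195
gripper_force: 8.0
clock: 12.3
position: [0.5889, -0.0394, 0.071]
ee_rot: [3.13, 0.265, -0.0]
force: [-1.1, 0.9, 0.7]
width: 0.196
gripper_force: 8.0
```

Scaled: 0.0015 m is 0.03.

```bash
echo '[[[0, 0, 0.03], 0, 0.1], [[0, 0, 0], 0, 0.1], [[0, 0, 0], 0, 0.1]]' | python3 nudge.py
echo '[[[0, 0, 0.02], 0, 0.1], [[0, 0, 0], 0, 0.1], [[0, 0, 0], 0, 0.1]]' | python3 nudge.py
echo '[[[0, 0, 0.02], 0, 0.1], [[0, 0, 0], 0, 0.1], [[0, 0, 0], 0, 0.1]]' | python3 nudge.py
```

```text
clock: 12.6
position: [0.5889, -0.0394, 0.0695]
ee_rot: [3.13, 0.265, -0.0]
force: [-0.3, 0.2, -0.1]
width: 0.193
gripper_force: 8.0
clock: 12.9
position: [0.5889, -0.0394, 0.0685]
ee_rot: [3.13, 0.265, -0.0]
force: [-0.5, 0.0, -0.6]
width: 0.199
gripper_force: 8.0
clock: 13.2
position: [0.589, -0.0394, 0.0676]
ee_rot: [3.13, 0.265, 0.0]
force: [-0.4, -0.4, 0.8]
width: 0.193
gripper_force: 8.0
```

```bash
for i in 1 2; do echo '[[[0, 0, 0.016], 0, 0.1], [[0, 0, 0], 0, 0.1], [[0, 0, 0], 0, 0.1]]' | python3 nudge.py | grep -E "pos|^force|clock"; python3 -c "
from cell import arm
print(arm.observe()['force'])"; done
```

```text
clock: 13.5
position: [0.5892, -0.0392, 0.067]
force: [0.2, 1.1, 4.3]
[0.22641884 1.08963201 4.27788282]
clock: 13.8
position: [0.5893, -0.039, 0.0665]
force: [-1.5, 1.6, 8.1]
[-1.52071085  1.55717956  8.10508076]
```

The force rose from about 0.8 to 8 N, so the crystal is on the pad. I'll ease off and release.

Careful with the scale: shifts go in shares of 50 mm. That gives: -0.04 m is -0.8, -0.02 m is -0.4.

```bash
echo '[[[0, 0, -0.016], 0, 0.1], [[0, 0, 0], 0, 0.19], [[0, 0, 0], 0, 0.22], [[0, 0, 0], 0, 0.26], [[0, 0, 0], 0, 0.33], [[0, 0, 0], 0, 0.36], [[0, 0, -0.1], 0, 0.36], [[0, 0, -0.4], 0, 0.36], [[0, 0, -0.8], 0, 0.36], [[0, 0, -0.8], 0, 0.36]]' | python3 nudge.py
python3 - <<'E'
from h import *
from cell import arm
import cv2
go([.60,-.0376,.2],.172)
s=arm.observe(); d=arm.get_image("wrist")
t=arm.get_image("top")["image"]
f=lambda im,x,y,w,h,k:cv2.resize(im[y:y+h,x:x+w],None,fx=k,fy=k,interpolation=cv2.INTER_CUBIC)
cv2.imwrite("pics/m3.png",np.hstack([f(d["image"],240,110,160,170,2.5),f(t,240,125,100,106,4)[:425]]))
E
```

```text
clock: 14.8
position: [0.5883, -0.0394, 0.1727]
ee_rot: [-3.13, -0.265, 0.002]
force: [0.3, 0.7, 0.1]
width: 0.359
gripper_force: 0.0
now [ 0.5883 -0.0394  0.1727] yaw 0.1688 t 14.8 shift [ 0.0118  0.0002 -0.0273] turn -0.0032Traceback (most recent call last):
  File "<stdin>", line 8, in <module>
    return _nx.concatenate(arrs, 1, dtype=dtype, casting=casting)
           ~~~~~~~~~~~~~~~^^^^^^^^^^^^^^^^^^^^^^^^^^^^^^^^^^^^^^^
ValueError: all the input array dimensions except for the concatenation axis must match exactly, but along dimension 0, the array at index 0 has size 425 and the array at index 1 has size 424
```

```bash
python3 - <<'E'
from h import *
from cell import arm
import cv2
s=arm.observe(); d=arm.get_image("wrist"); im=d["image"].astype(int)
m=((im[...,1]-im[...,2])>15).astype(np.uint8); m[:60]=0; m[:,:250]=0; m[:,390:]=0
n,l,st,ce=cv2.connectedComponentsWithStats(m)
c=np.array([.985,.172,0]);nn=np.array([-.172,.985,0])
for i in range(1,n):
    if st[i,4]>40:
        o,r=wray(d,s,*ce[i])
        for z in(.0805,.0595):
            P=o+r*(z-o[2])/r[2]; print(st[i],ce[i],z,P.round(4),(P@c).round(4),(P@nn).round(4))
go([.6261,-.0333,.1235],.170)
E
```

```text
[307 190  21  29 501] [317.33333333 203.81237525] 0.0805 [ 0.5939 -0.0395  0.0805] 0.5782 -0.141
[307 190  21  29 501] [317.33333333 203.81237525] 0.0595 [ 0.5877 -0.0405  0.0595] 0.5719 -0.141
now [ 0.5909 -0.0394  0.175 ] yaw 0.1685 t 14.95 shift [ 0.0354 -0.0001  0.0517] turn -0.0015
```

The crystal's blob projects to (0.589, -0.040), which is on the tube axis and compact, so it is standing. Now I'll re-pinch the tab where it was left.

```bash
echo '[[[0, 0, -0.5], 0, 0.3], [[0.354, 0, 0], 0, 0.3], [[0.354, 0, 0], 0, 0.3], [[0, 0, 0.6], 0, 0.3], [[0, 0, 0.6], 0, 0.3], [[0, 0, 0.334], 0, 0.3], [[0, 0, 0], 0, 0.3], [[0, 0, 0], 0, 0.3]]' | python3 nudge.py 20
echo '[[[0, 0, 0], 0, 0.2], [[0, 0, 0], 0, 0.1], [[0, 0, 0], 0, 0.05], [[0, 0, 0], 0, 0.05], [[0, 0, 0], 0, 0.05]]' | python3 nudge.py
python3 -c "
from h import *
go([.6261,-.0333,.1231],.170)"
```

```text
clock: 15.75
position: [0.6235, -0.0334, 0.1197]
ee_rot: [-3.13, -0.265, 0.002]
force: [0.9, 1.1, 0.2]
width: 0.3
gripper_force: 0.0
clock: 16.25
position: [0.6245, -0.0333, 0.1208]
ee_rot: [3.13, 0.265, 0.003]
force: [0.3, 0.6, 3.6]
width: 0.147
gripper_force: 20.0
now [ 0.6245 -0.0333  0.1208] yaw 0.1688 t 16.25 shift [ 0.0016  0.0003 -0.0023] turn -0.0012
```

Scaled: 0.006 m is 0.12, -0.0134 m is -0.268.

```bash
echo '[[[-0.198, 0, -0.04], 0, 0.05], [[-0.268, 0, 0], 0, 0.05], [[-0.258, 0, 0.06], 0, 0.05], [[-0.238, 0, 0.12], 0, 0.05], [[0, 0, 0], 0, 0.05]]' | python3 nudge.py
echo '[[[-0.21, 0, 0.166], 0, 0.05], [[-0.172, 0, 0.206], 0, 0.05], [[-0.128, 0, 0.234], 0, 0.05], [[0, 0, 0], 0, 0.05], [[0, 0, 0], 0, 0.05]]' | python3 nudge.py
```

```text
clock: 16.75
position: [0.5743, -0.0421, 0.1125]
ee_rot: [3.13, 0.264, -0.003]
force: [1.9, 0.6, -0.4]
width: 0.142
gripper_force: 20.0
clock: 17.25
position: [0.5515, -0.0459, 0.0831]
ee_rot: [3.13, 0.265, -0.001]
force: [0.1, 0.0, 0.7]
width: 0.141
gripper_force: 20.0
```

```bash
echo '[[[-0.04, 0, 0.16], 0, 0.05], [[-0.02, 0, 0.14], 0, 0.05], [[0, 0, 0], 0, 0.05], [[0, 0, 0], 0, 0.05]]' | python3 nudge.py
for i in 1 2 3; do echo '[[[0, 0, 0.04], 0, 0.05], [[0, 0, 0], 0, 0.05], [[0, 0, 0], 0, 0.05]]' | python3 nudge.py | grep -E "pos|^force|width";done
```

```text
clock: 17.65
position: [0.5482, -0.0464, 0.0675]
ee_rot: [3.13, 0.265, -0.001]
force: [-0.8, -1.5, 1.1]
width: 0.144
gripper_force: 20.0
position: [0.5481, -0.0465, 0.0658]
force: [-2.4, -1.0, 3.4]
width: 0.142
position: [0.5482, -0.0464, 0.0636]
force: [-2.0, -1.9, 0.8]
width: 0.142
position: [0.5482, -0.0463, 0.0615]
force: [-2.3, -1.2, -0.5]
width: 0.144
```

```bash
for i in 1 2 3 4; do echo '[[[0, 0, 0.02], 0, 0.05], [[0, 0, 0], 0, 0.05], [[0, 0, 0], 0, 0.05]]' | python3 nudge.py | grep -E "pos|^force|width";done
```

```text
position: [0.5482, -0.0463, 0.0606]
force: [-2.6, -1.9, -0.2]
width: 0.142
position: [0.5483, -0.0463, 0.0598]
force: [-3.3, -1.7, 3.1]
width: 0.143
position: [0.5483, -0.0463, 0.0589]
force: [-4.8, -2.5, 5.2]
width: 0.144
position: [0.5486, -0.0462, 0.058]
force: [-3.2, -1.3, 5.8]
width: 0.144
```

```bash
for i in 1 2; do echo '[[[0, 0, 0.012], 0, 0.05], [[0, 0, 0], 0, 0.05], [[0, 0, 0], 0, 0.05]]' | python3 nudge.py | grep -E "pos|^force|width";done
```

```text
position: [0.5488, -0.0464, 0.0575]
force: [-3.6, -1.8, 6.6]
width: 0.143
position: [0.549, -0.0464, 0.057]
force: [-3.7, -2.1, 6.1]
width: 0.147
```

Scaled: -0.015 m is -0.3, -0.001 m is -0.02.

```bash
echo '[[[0, 0, 0], 0, 0.15], [[0, 0, 0], 0, 0.2], [[0, 0, 0], 0, 0.3], [[0, 0, -0.3], 0, 0.3], [[-0.02, 0, -0.3], 0, 0], [[0, 0, 0], 0, 0], [[0, 0, 0], 0, 0], [[0, 0, 0], 0, 0], [[0, 0, 0], 0, 0]]' | python3 nudge.py 10
echo '[[[0, 0, 0.14], 0, 0], [[0, 0, 0.1], 0, 0], [[0, 0, 0], 0, 0], [[0, 0, 0], 0, 0]]' | python3 nudge.py
for i in 1 2 3; do echo '[[[0, 0, 0.02], 0, 0], [[0, 0, 0], 0, 0], [[0, 0, 0], 0, 0]]' | python3 nudge.py | grep -E "pos|^force";done
```

```text
clock: 21.25
position: [0.5469, -0.0464, 0.0858]
ee_rot: [-3.13, -0.265, 0.002]
force: [1.4, -0.1, -0.3]
width: 0.005
gripper_force: 0.0
clock: 21.65
position: [0.5471, -0.0465, 0.0741]
ee_rot: [-3.13, -0.265, 0.001]
force: [-0.9, -0.7, -0.9]
width: 0.004
gripper_force: 0.0
position: [0.5474, -0.0464, 0.0736]
force: [0.6, -0.6, 0.0]
position: [0.5473, -0.0465, 0.0725]
force: [0.4, -0.1, -0.1]
position: [0.5473, -0.0465, 0.0715]
force: [0.6, -0.6, 0.0]
```

```bash
for i in 1 2 3 4 5; do echo '[[[0, 0, 0.02], 0, 0], [[0, 0, 0], 0, 0], [[0, 0, 0], 0, 0]]' | python3 nudge.py | grep -E "pos|^force"|tr '\n' ' ';echo;done
```

```text
position: [0.5473, -0.0465, 0.0705] force: [-0.5, 0.6, -0.9] 
position: [0.5473, -0.0465, 0.0695] force: [0.4, -1.1, 0.5] 
position: [0.5473, -0.0465, 0.0685] force: [0.0, -0.8, -0.3] 
position: [0.5473, -0.0465, 0.0675] force: [0.5, 0.6, 0.3] 
position: [0.5474, -0.0465, 0.0666] force: [-0.5, 0.0, 2.4]
```

Contact came at z=0.0667, the height a shut tab should have. A short press will confirm it.

```bash
for i in 1 2; do echo '[[[0, 0, 0.01], 0, 0], [[0, 0, 0], 0, 0], [[0, 0, 0], 0, 0]]' | python3 nudge.py | grep -E "pos|^force"|tr '\n' ' ';echo;done
```

```text
position: [0.5473, -0.0466, 0.0661] force: [-1.5, -0.7, 4.0] 
position: [0.5473, -0.0465, 0.0657] force: [-3.4, -0.8, 6.2]
```

Scaled: 0.0005 m is 0.01.

```bash
echo '[[[0, 0, 0.01], 0, 0], [[0, 0, 0], 0, 0], [[0, 0, 0], 0, 0]]' | python3 nudge.py | grep -E "pos|^force"|tr '\n' ' '
echo '[[[0, 0, -0.2], 0, 0], [[-0.6, 0, -0.8], 0, 0], [[-0.6, 0, -0.8], 0, 0], [[-0.8, 0, -0.4], 0, 0], [[0, 0, 0], 0, 0], [[0, 0, 0], 0, 0]]' | python3 nudge.py
python3 - <<'E'
from cell import arm
import cv2,numpy as np
f=lambda im,x,y,w,h,k:cv2.resize(im[y:y+h,x:x+w],None,fx=k,fy=k,interpolation=cv2.INTER_CUBIC)
s=arm.get_image("scene")["image"];t=arm.get_image("top")["image"]
cv2.imwrite("pics/fin.png",np.hstack([f(s,215,150,100,120,4),f(t,235,110,100,120,4)]))
E
```

```text
position: [0.5473, -0.0466, 0.0654] force: [-3.9, -0.6, 8.8] clock: 25.55
position: [0.4489, -0.0635, 0.1761]
ee_rot: [3.13, 0.264, 0.004]
force: [1.0, -0.8, 0.5]
width: 0.007
gripper_force: 0.0
```

View pics/fin.png

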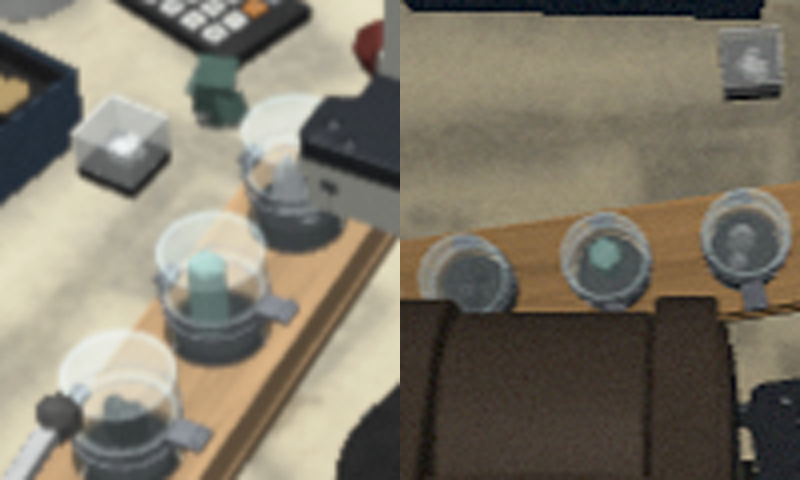

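The crystal stands upright in the middle tube at (208,285), with its cap shut and the tab level at (278,307), where it was at the start. The other tubes are shut.

```bash
python3 -c "
from cell import arm
print(arm.sign_off())"
```

```text
the job is handed in; nothing more can be done
None
```

The beryl crystal stands upright in the formerly empty middle tube with its cap pressed shut at about 9 N, and the job was handed in at about 26 s; the other two caps look shut in the last picture, which did not show all the bystanders, and no verdict came back.

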